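Take the desiccator apart down to its spent drying canister

TASK

The drying canister at the bottom of the desiccator is spent and has to go to the oven. Slide the lid sideways along the bowl's rim by at least a third of its width before you lift it (never pull it straight up off the rim), and lay it knob up on the black rubber mat; then lift out the perforated plate and lay it handle up on the mat next to the lid, and last lift out the canister and stand it upright in the steel tray. Set everything down gently rather than dropping it, never tip the canister over, and leave the other things on the table and in the tray where they are.

Things in the scene. Friction and masses are not known exactly. Their poses are not given: they have to be found in the camera images.
- desiccator: white round plastic bowl, 125 mm high, fixed to the bench; origin at the centre of its underside, z up. Flat top rim: a ring of 77 to 90 mm radius at height 125. Inside 154 mm wide down to a ledge at height 78; below it a well 116 mm wide, floor at height 8. Lid, plate and canister are nested in it from the top down, none fastened
- lid: loose clear lid, 0.4 kg, flat on the rim, about centred; origin at the centre of its underside. Flange 180 mm across, 10 thick; upright dome wall 145 mm across from 11 to 40 mm up, crown at 60; grey round knob 34 mm across from 68 to 100 mm up, on a 24 mm stem. Slides on the rim if the dome wall is pushed; stays balanced up to about 80 mm off centre
- plate: loose round perforated steel plate, 140 mm across, 4 thick, 0.3 kg, lying on the ledge under the lid; origin at the centre of its underside, z up. On top a fixed loop handle: round bar 10 mm thick along the plate's y axis, 60 mm between its posts, bar centre 30 mm above the underside, 21 mm free below the bar
- canister: loose aluminium drying canister, perforated side, 90 mm across, 38 high, 0.35 kg, standing on the floor of the well under the plate; origin at the centre of its underside, z up. On top a fixed loop handle: dark round bar 10 mm thick along its y axis, 52 mm between its posts, bar centre 58 mm above the underside, 15 mm free below the bar
- mat: black rubber mat fixed to the bench, 380 mm (its x) by 240 mm (its y), 3 mm thick, empty; origin at the centre of its underside
- tray: stainless steel oven tray fixed to the bench, 340 mm (its x) by 220 mm (its y) outside, walls 28 mm high and 3 mm thick, floor 3 mm thick; origin at the centre of its underside. Weighing bottle a stands somewhere in it
- weighing_a: bystander in the tray: glass weighing bottle with stopper, 54 mm across, 60 mm high; origin at the centre of its underside
- weighing_b: bystander near the robot: the same kind of glass weighing bottle, 54 mm across, 60 mm high; origin at the centre of its underside
- grease_jar: bystander near the robot: low grey jar, 60 mm across, 50 mm high; origin at the centre of its underside
- wash_bottle: bystander at the side: white wash bottle with a spout, 72 mm across, 200 mm high; origin at the centre of its underside
- amber_bottle: bystander beyond the desiccator: amber glass bottle, 86 mm across, 175 mm high; origin at the centre of its underside
- vial_rack: bystander beyond the desiccator: blue rack of small vials, 100 by 152 mm, 52 mm high; origin at the centre of its underside
- wrench: bystander at the side: steel open-end wrench, 180 mm long, lying flat on the bench; origin near its middle, under it
Not all that is in view belongs to the job. Leave any blue or yellow look-alike of the lid alone.

How it is judged:
By the outcome, as a careful person would: the job done as asked, in the order asked, and still so for the second after the job is handed in, with the robot touching nothing.
It also fails if it takes over 72 s, if anything falls off the work surface, if the arm or the gripper's body presses on something with over 40 N, if the wrist force passes 120 N, or if a joint passes its speed limit or range.

ROBOT

A 6-joint arm with a two-finger parallel gripper is mounted at the origin on the work surface. World frame = base frame: x ahead of the robot, y to its left, z up, the work surface at z = 0. Lengths are in m, angles in rad, forces in N, time in s.
With the tool pointing down it reaches from about 0.375 to 0.975 m from the base axis. Payload 3.8 kg.
Tool frame: the origin (TCP) lies at the very end of the fingers, on their centre line; the grasp point (between the pads) lies 19 mm behind it; z points along the fingers, y is the direction in which the jaws open and shut (so a half turn about z gives the same grasp; the last joint's range is limited). The gripper opens to 88 mm and grips with 3 to 60 N. Pads are 18 mm wide; open, the fingers measure 123 mm over their backs; the gripper's body (75 mm by 187 mm) begins 45 mm behind the grasp point.
Start: joints at [-1.253, 0.264, 1.604, -0, 1.274, -0.037], TCP at [0.234, -0.633, 0.239] pointing down, gripper open.
Joint ranges: [-2.63, 2.63], [-0.94, 2.18], [0.31, 2.57], [-1.31, 4.45], [0, 2.66], [-2.55, 2.55]. Speed limits (rad/s): [2.57, 2.57, 3.14, 3.14, 3.14, 3.14].

INTERFACE

Orientations are given as a unit quaternion [w, x, y, z].
In Python, from station import env gives the robot as it stands. The module is installed in compiled form; this text tells all that it offers.
- The arm moves only by the shell command python3 -m creep 'ROWS' [FORCE]. ROWS is JSON, a list of rows, each a list of 7 numbers: the shift along the tool's x, y, z in m, then the turn, a rotation vector about the tool's x, y, z in units of 6 degrees (1.0 is 6 degrees), then the opening, from 0 (shut) to 1 (fully open). In form: [[x, y, z, ax, ay, az, fingers], ...]. A call has 1 to 5 rows; each row is the pose to reach, as a shift and turn from the pose measured when the call began, along the tool's axes at that moment; what a row does not reach only later rows make up. A row lasts 1/12 s, in which the tool goes at most 41.7 mm and 7.16 degrees, less where a joint would pass 70% of its speed; a pose out of reach is approached as far as the arm can. A call with a gripper value outside its range is refused whole. The fingers move at their own pace and stop on an object; FORCE is the grip in N (left out, the last holds). Time passes only in rows, so rows that repeat a pose let the fingers close. It gives the time, the measured TCP pose, the force and the opening at its end, in the units of the state.
- env.read_state(): the state, without advancing time (a new reading comes with each control period).
- env.grab_frame(name): name is "scene" or "top" or "wrist"; returns the picture (384x512x3 uint8, blue, green, red); there is no depth.
- env.camera_info(name): a dict with "fx", "fy", "cx", "cy" (pixels), "R" (3x3) and "t" (3): a world point X has camera coordinates R X + t; the wrist camera has in their place "hand_eye" (4x4, takes a point from camera to tool coordinates, whose origin is the TCP and whose axes are the flange's). Camera axes: x right, y down, z forward; pixel columns grow to the right and rows downward; lengths in m; the calibration is good to about 2 mm. A picture is of the moment at which its call begins: read the wrist's pose just before it. camera_info takes no time and is no camera call.
- env.finish_job(): hands the job in, once; it reports no verdict.
Trained networks look in the newest picture that a camera, given by its name, has taken for a name from the list of things; names that differ only in an ending like _2 or _b are one class to them, and where a whole thing is asked for, a point or a joint stands for the part that bears it (a point fixed in the world has none). Each returns a list of dicts, best first, with "p" (0 to 1); they miss things now and then, are a little off and sometimes report something else, mostly with a low value. They report only what shows in the picture. A call takes as long as a camera call. They do not tell look-alikes from the thing itself.
- env.search_frame(camera, thing): "xyz" ([x, y, z] in m, in the coordinates of the camera as it stood for that picture, good to about 4 mm: the middle of the surface that is visible of it).
- env.mark_of(camera, thing): "xyz" ([x, y, z] in m, in the coordinates of the camera as it stood for that picture, good to about 4 mm: a listed point, or the origin of a listed thing).
The state is a dict: "clock": time; "joints": joint angles; "joint_vel": joint speeds; "tau": joint torques, N m; "tool_pos": TCP position; "ee_rot": TCP orientation; "contact_force": force on the tool from outside, world axes, zero at the start; "wrist_torque": the same for the moment, N m; "grip_width": opening from 0.0 (shut) to 1.0 (fully open).
Only numpy, scipy, OpenCV 4.12 (cv2) and the standard library are available. Lean on these libraries where they do the work, as an engineer would, in place of code of your own. Each camera call takes 0.05 s, during which the arm holds its last target.

## Working session

There is one attempt and no reset: what is moved stays moved. The work goes in short steps, Python scripts to look and compute and a shell command to move; the robot and the scene stay as the last step left them, time stands still between calls to the robot, and variables do not carry over. Pictures are saved under pics/ and viewed, and the job is handed in when it is done.

```bash
mkdir -p pics; cat > h.py <<'E'
import numpy as np, cv2
from station import env
from scipy.spatial.transform import Rotation as Ro
def w2(cam,p,st=None):
    c=env.camera_info(cam)
    if cam=='wrist':
        st=st or env.read_state(); H=np.array(c['hand_eye']); q=st['ee_rot']
        R=Ro.from_quat([q[1],q[2],q[3],q[0]]).as_matrix()
        return R@(H[:3,:3]@np.array(p)+H[:3,3])+np.array(st['tool_pos'])
    return np.array(c['R']).T@(np.array(p)-np.array(c['t']))
def proj(cam,X):
    c=env.camera_info(cam); x=np.array(c['R'])@np.array(X)+np.array(c['t'])
    return c['fx']*x[0]/x[2]+c['cx'], c['fy']*x[1]/x[2]+c['cy']
def look(cam,names,fn=None,f=('mark_of',)):
    st=env.read_state(); im=env.grab_frame(cam)
    if fn: cv2.imwrite('pics/'+fn,im)
    for n in names:
        for g in f:
            for d in getattr(env,g)(cam,n)[:3]: print(cam,g[:4],n,round(d['p'],2),np.round(w2(cam,d['xyz'],st),4))
def stt():
    s=env.read_state(); print({k:np.round(v,3).tolist() for k,v in s.items() if k in('clock','joints','tool_pos','ee_rot','contact_force','grip_width')})
E
python3 - <<'E'
from h import *
stt()
look('scene',['lid','plate','mat','tray','desiccator','weighing_a'],'s0.png')
look('top',['lid','desiccator','mat','tray','weighing_a','grease_jar','wash_bottle','amber_bottle','vial_rack','wrench'],'t0.png')
stt()
E
```

```text
{'clock': 0.0, 'joints': [-1.253, 0.265, 1.605, 0.0, 1.274, -0.037], 'tool_pos': [0.234, -0.632, 0.237], 'ee_rot': [-0.001, 0.984, 0.176, -0.0], 'contact_force': [-0.003, -0.746, 0.441], 'grip_width': 0.998}
scene mark lid 0.77 [ 0.174  -0.3027  0.0021]
scene mark lid 0.67 [ 0.5767 -0.0295  0.1291]
scene mark lid 0.56 [0.2043 0.351  0.0017]
scene mark desiccator 0.84 [ 0.5754 -0.0212  0.0008]
scene mark weighing_a 0.62 [5.551e-01 2.573e-01 4.000e-04]
scene mark weighing_a 0.54 [ 0.3849  0.0509 -0.002 ]
top mark lid 0.87 [0.2066 0.3536 0.0013]
top mark lid 0.81 [ 0.576  -0.0289  0.121 ]
top mark lid 0.57 [ 1.744e-01 -2.992e-01 -2.000e-04]
top mark mat 0.84 [ 0.5081 -0.2832 -0.0008]
top mark tray 0.83 [0.4985 0.2777 0.006 ]
top mark weighing_a 0.49 [0.5523 0.253  0.0029]
top mark weighing_a 0.45 [0.379  0.0488 0.0027]
top mark grease_jar 0.75 [ 0.3995 -0.067  -0.0026]
top mark wash_bottle 0.81 [ 5.159e-01 -5.429e-01 -5.000e-04]
top mark amber_bottle 0.68 [ 0.7812 -0.1196  0.0021]
top mark vial_rack 0.96 [ 7.855e-01  3.480e-02 -1.000e-04]
top mark wrench 0.65 [ 5.574e-01  5.434e-01 -2.000e-04]
top mark wrench 0.29 [0.5008 0.2776 0.0057]
{'clock': 0.9, 'joints': [-1.253, 0.264, 1.604, 0.0, 1.274, -0.037], 'tool_pos': [0.235, -0.633, 0.239], 'ee_rot': [-0.0, 0.984, 0.176, 0.0], 'contact_force': [-0.163, 0.435, -0.503], 'grip_width': 1.003}
```

View pics/s0.png

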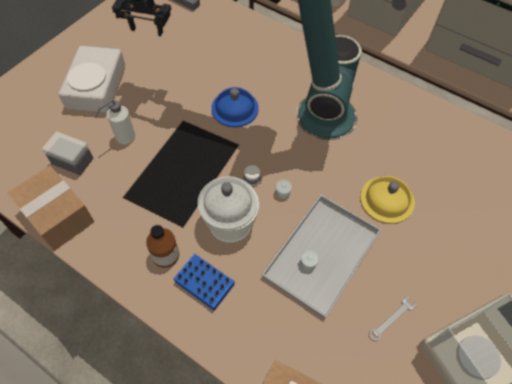

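View pics/t0.png

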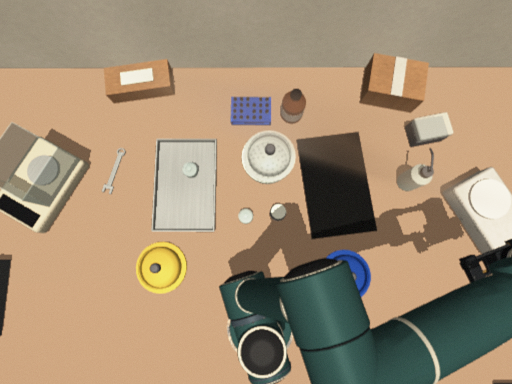

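The target lid, with its knob at about (270,149) in the top view, sits on the bowl at about (0.576, -0.029). The blue and yellow lids on the bench are look-alikes. I'll move above the bowl.

```bash
cat >> h.py <<'E'
def to(x,y,z,ang=None):
    s=env.read_state(); q=s['ee_rot']; R=Ro.from_quat([q[1],q[2],q[3],q[0]])
    d=R.inv().apply(np.array([x,y,z])-np.array(s['tool_pos']))
    xa=R.apply([1,0,0]); cur=np.degrees(np.arctan2(xa[1],xa[0]))
    # desired: vertical, tool x at ang (deg)
    t=np.radians(cur if ang is None else ang)
    Rd=Ro.from_matrix(np.array([[np.cos(t),np.sin(t),0],[np.sin(t),-np.cos(t),0],[0,0,-1]]).reshape(3,3))
    print('shift',np.round(d,4),'turn',np.round(np.degrees((R.inv()*Rd).as_rotvec())/6,2),'xang',round(cur,1),'|d|',round(np.linalg.norm(d),3))
E
python3 -m creep '[[0.032,-0.027,-0.02,0,0,0,1],[0.063,-0.054,-0.04,0,0,0,1],[0.095,-0.08,-0.05,0,0,0,1],[0.127,-0.107,-0.06,0,0,0,1],[0.159,-0.134,-0.07,0,0,0,1]]'
python3 -m creep '[[0.032,-0.027,0,0,0,0,1],[0.063,-0.054,0,0,0,0,1],[0.095,-0.08,0,0,0,0,1],[0.127,-0.107,0,0,0,0,1],[0.159,-0.134,0,0,0,0,1]]'
python3 -c "
from h import *
stt();to(0.52,-0.029,0.33)"
```

```text
clock: 1.32
tool_pos: [0.3318, -0.461, 0.3068]
ee_rot: [0.0, 0.984, 0.176, 0.0]
contact_force: [0.5, -0.6, -0.3]
grip_width: 0.999
clock: 1.73
tool_pos: [0.4345, -0.2793, 0.3072]
ee_rot: [0.001, 0.984, 0.176, 0.001]
contact_force: [0.3, -0.1, 0.2]
grip_width: 1.0
{'clock': 1.733, 'joints': [-0.619, -0.077, 1.849, -0.0, 1.367, 0.598], 'tool_pos': [0.435, -0.279, 0.307], 'ee_rot': [0.001, 0.984, 0.176, 0.001], 'contact_force': [0.322, -0.072, 0.175], 'grip_width': 1.0}
shift [ 0.1669 -0.2052 -0.023 ] turn [ 0.02 -0.01 -0.  ] xang 20.3 |d| 0.265
```

```bash

python3 -m creep '[[0.025,-0.031,-0.01,0,0,0.7,1],[0.05,-0.062,-0.02,0,0,1.4,1],[0.075,-0.092,-0.023,0,0,2.1,1],[0.1,-0.123,-0.023,0,0,2.8,1],[0.126,-0.154,-0.023,0,0,3.38,1]]'
python3 -m creep '[[0.027,-0.02,0,0,0,0,1],[0.055,-0.04,0,0,0,0,1],[0.055,-0.04,0,0,0,0,1]]'
python3 - <<'E'
from h import *
stt();look('wrist',['lid','desiccator'],'w1.png',('mark_of','search_frame'));look('top',['lid'],'t1.png');look('scene',['lid']);to(0.576,-0.029,0.25,0)
E
```

```text
clock: 2.15
tool_pos: [0.4998, -0.0893, 0.331]
ee_rot: [0.001, 1.0, -0.002, 0.002]
contact_force: [1.0, 0.0, -0.4]
grip_width: 1.001
clock: 2.4
tool_pos: [0.5583, -0.0457, 0.3309]
ee_rot: [0.0, 1.0, 0.0, 0.003]
contact_force: [0.1, 0.3, -0.0]
grip_width: 0.998
{'clock': 2.4, 'joints': [-0.127, -0.002, 1.734, 0.001, 1.403, 1.444], 'tool_pos': [0.558, -0.046, 0.331], 'ee_rot': [0.0, 1.0, 0.0, 0.003], 'contact_force': [0.135, 0.278, -0.01], 'grip_width': 0.998}
wrist mark lid 0.9 [ 0.1796 -0.3017  0.0017]
wrist mark lid 0.55 [ 0.5781 -0.0292  0.1283]
wrist mark lid 0.54 [ 0.3983 -0.0648 -0.0019]
wrist sear lid 0.92 [ 0.2267 -0.2511  0.0278]
wrist sear lid 0.88 [ 0.5912 -0.0319  0.1787]
top mark lid 0.67 [ 0.5732 -0.0274  0.1214]
top mark lid 0.56 [ 1.751e-01 -3.012e-01 -2.000e-04]
top mark lid 0.56 [0.2038 0.353  0.0041]
scene mark lid 0.91 [ 0.1743 -0.3019  0.0032]
scene mark lid 0.82 [0.2047 0.352  0.0007]
scene mark lid 0.76 [ 0.576  -0.0304  0.1267]
shift [ 0.0211 -0.0217  0.0815] turn [ 0.02 -0.04 -0.05] xang -0.3 |d| 0.087
```

View pics/w1.png

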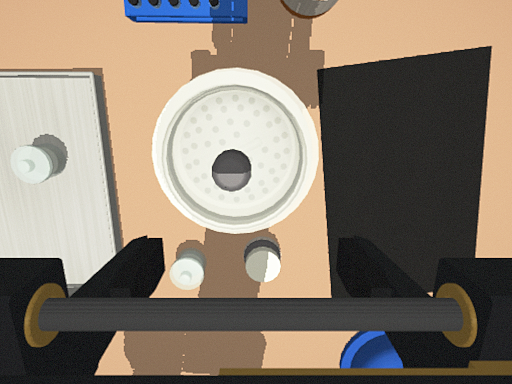

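```bash
cat >> h.py <<'E'
def pix(cam,u,v,z,st=None):
    c=env.camera_info(cam); r=np.array([(u-c['cx'])/c['fx'],(v-c['cy'])/c['fy'],1.])
    a=w2(cam,[0,0,0],st); b=w2(cam,r,st); return a+(b-a)*(z-a[2])/(b[2]-a[2])
E
python3 - <<'E'
from h import *
print('knob',pix('wrist',231.5,170,0.218), 'bowl rim w',pix('wrist',235,151,0.125))
for n,p in {'mat':[(297,140),(357,132),(376,231),(313,237)],'tray':[(156,140),(217,140),(215,231),(153,231)]}.items():
    for q in p: print(n,np.round(pix('top',*q,0.003 if n=='mat' else .028),3))
print('weigh', pix('top',190,170,.06))
print('knob top-cam',pix('top',270,149,.22))
E
```

```text
knob [ 0.57462341 -0.03493857  0.218     ] bowl rim w [ 0.57748172 -0.03381441  0.125     ]
mat [ 0.675 -0.144  0.003]
mat [ 0.706 -0.374  0.003]
mat [ 0.33  -0.422  0.003]
mat [ 0.308 -0.193  0.003]
tray [0.668 0.387 0.028]
tray [0.667 0.158 0.028]
tray [0.329 0.159 0.028]
tray [0.329 0.381 0.028]
weigh [0.54466716 0.24945175 0.06      ]
knob top-cam [ 0.57386557 -0.03135941  0.22      ]
```

```bash

python3 -m creep '[[0.009,-0.007,0.035,0,0,0,1],[0.018,-0.015,0.07,0,0,0,1],[0.018,-0.015,0.1,0,0,0,1],[0.018,-0.015,0.125,0,0,0,1],[0.018,-0.015,0.136,0,0,0,1]]'
python3 -c "
from h import *
stt();look('wrist',['lid'],'w2.png');look('scene',[],'s2.png');to(0.576,-0.031,0.194,0)"
```

```text
clock: 3.27
tool_pos: [0.5703, -0.036, 0.1913]
ee_rot: [0.001, 1.0, -0.003, -0.001]
contact_force: [-1.3, 0.1, 0.5]
grip_width: 1.0
{'clock': 3.267, 'joints': [-0.106, 0.106, 1.88, -0.002, 1.158, 1.472], 'tool_pos': [0.57, -0.036, 0.191], 'ee_rot': [0.001, 1.0, -0.003, -0.001], 'contact_force': [-1.257, 0.074, 0.529], 'grip_width': 1.0}
wrist mark lid 0.75 [ 0.5799 -0.0298  0.1258]
wrist mark lid 0.39 [ 0.5065 -0.2801  0.0015]
shift [ 0.0034 -0.0052  0.0013] turn [ 0.02 -0.03 -0.06] xang -0.4 |d| 0.006
```

View pics/w2.png

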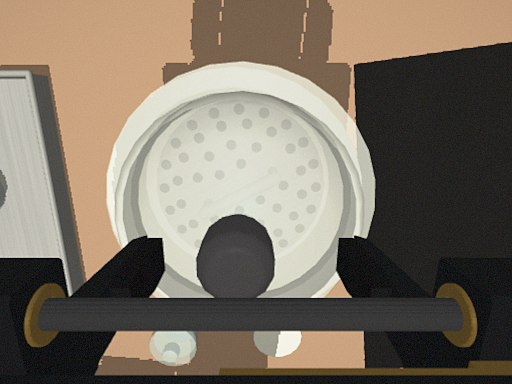

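View pics/s2.png

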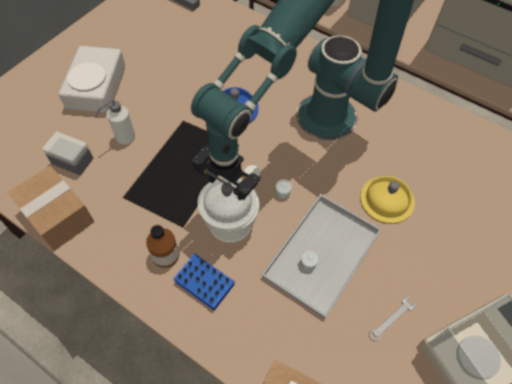

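The knob is between the open fingers, at about (235,255), a few mm to the left. I'll centre on it and close.

```bash

python3 -m creep '[[0.005,-0.006,0.00,0,0,0.06,1],[0.005,-0.006,0,0,0,0.06,0.5],[0.005,-0.006,0,0,0,0.06,0.3],[0.005,-0.006,0,0,0,0.06,0.2],[0.005,-0.006,0,0,0,0.06,0.2]]' 30
python3 -m creep '[[0,0,0,0,0,0,0.2],[0,0,0,0,0,0,0.2]]' 30
python3 -c "
from h import *
stt()"
```

```text
clock: 3.83
tool_pos: [0.5781, -0.0302, 0.1963]
ee_rot: [0.001, 1.0, -0.006, 0.002]
contact_force: [-0.4, -0.5, 0.4]
grip_width: 0.721
clock: 4.0
tool_pos: [0.5784, -0.0302, 0.1968]
ee_rot: [0.001, 1.0, -0.006, 0.003]
contact_force: [-0.0, 0.4, 0.3]
grip_width: 0.569
{'clock': 4.0, 'joints': [-0.094, 0.111, 1.863, -0.002, 1.162, 1.49], 'tool_pos': [0.578, -0.03, 0.197], 'ee_rot': [0.001, 1.0, -0.006, 0.003], 'contact_force': [-0.002, 0.396, 0.313], 'grip_width': 0.569}
```

```bash

python3 -m creep '[[0,0,0.004,0,0,0,0.2],[0,0,0.004,0,0,0,0.2],[0,0,0.004,0,0,0,0.2],[0,0,0.004,0,0,0,0.2],[0,0,0.004,0,0,0,0.2]]' 30
python3 -m creep '[[0,0,0,0,0,0,0.2],[0,0,0,0,0,0,0.2]]' 30
```

```text
clock: 4.42
tool_pos: [0.5779, -0.0301, 0.1921]
ee_rot: [0.001, 1.0, -0.006, 0.002]
contact_force: [-0.5, 0.4, -2.8]
grip_width: 0.375
clock: 4.58
tool_pos: [0.5779, -0.0301, 0.1921]
ee_rot: [0.001, 1.0, -0.006, 0.002]
contact_force: [1.2, 0.5, -1.3]
grip_width: 0.374
```

```bash

python3 -m creep '[[0,0.006,0.0005,0,0,0,0.2],[0,0.016,0.0005,0,0,0,0.2],[0,0.028,0.0005,0,0,0,0.2],[0,0.04,0.0005,0,0,0,0.2],[0,0.05,0.0005,0,0,0,0.2]]' 40
python3 -c "
from h import *
stt()"
```

```text
clock: 5.0
tool_pos: [0.5776, -0.0811, 0.1923]
ee_rot: [0.001, 1.0, -0.006, 0.002]
contact_force: [0.4, 9.0, 0.6]
grip_width: 0.377
{'clock': 5.0, 'joints': [-0.182, 0.122, 1.859, -0.0, 1.155, 1.402], 'tool_pos': [0.578, -0.081, 0.192], 'ee_rot': [0.001, 1.0, -0.006, 0.002], 'contact_force': [0.429, 9.016, 0.56], 'grip_width': 0.377}
```

```bash

python3 -m creep '[[0,0.006,0.0003,0,0,0,0.2],[0,0.012,0.0003,0,0,0,0.2],[0,0.018,0.0003,0,0,0,0.2],[0,0.021,0.0003,0,0,0,0.2],[0,0.021,0.0003,0,0,0,0.2]]' 40
python3 -c "
from h import *
stt();look('scene',['lid','desiccator'],'s3.png');look('top',['lid','desiccator'],'t3.png')"
python3 -c "
import cv2;import numpy as np
a=cv2.imread('pics/s3.png')[140:280,130:320];b=cv2.imread('pics/t3.png')[90:250,180:390]
a=cv2.resize(a,(570,420));cv2.imwrite('pics/s3c.png',a)"
```

```text
clock: 5.42
tool_pos: [0.5774, -0.1031, 0.1921]
ee_rot: [0.001, 1.0, -0.007, 0.002]
contact_force: [0.8, 1.1, 2.1]
grip_width: 0.377
{'clock': 5.417, 'joints': [-0.219, 0.128, 1.853, -0.001, 1.155, 1.366], 'tool_pos': [0.577, -0.103, 0.192], 'ee_rot': [0.001, 1.0, -0.007, 0.002], 'contact_force': [0.848, 1.118, 2.094], 'grip_width': 0.377}
scene mark lid 0.79 [ 0.5776 -0.1038  0.1271]
scene mark lid 0.67 [0.2023 0.3519 0.0008]
scene mark lid 0.57 [ 0.1722 -0.3057  0.0037]
scene mark desiccator 0.92 [ 0.5748 -0.0196  0.0021]
top mark lid 0.76 [ 0.1738 -0.3004 -0.0004]
top mark lid 0.75 [0.2044 0.3521 0.0031]
top mark lid 0.49 [ 5.159e-01 -5.445e-01  2.000e-04]
top mark desiccator 0.66 [ 0.5784 -0.0257 -0.0007]
top mark desiccator 0.59 [ 0.7839  0.0332 -0.0043]
```

View pics/s3c.png

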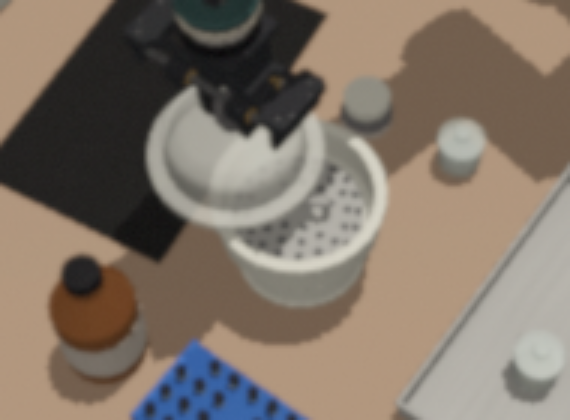

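```bash

python3 -m creep '[[0,0.0,-0.008,0,0,0,0.2],[0,0.0,-0.02,0,0,0,0.2],[0.0,0.02,-0.03,0,0,0,0.2],[0.004,0.05,-0.03,0,0,0,0.2],[0.008,0.08,-0.03,0,0,0,0.2]]' 40
python3 -m creep '[[0.0,0.025,0,0,0,0,0.2],[0.005,0.055,0,0,0,0,0.2],[0.006,0.075,0,0,0,0,0.2],[0.006,0.087,0.0,0,0,0,0.2],[0.006,0.087,0.01,0,0,0,0.2]]' 40
python3 -c "
from h import *
stt();to(.590,-.272,.071,0)"
```

```text
clock: 6.13
tool_pos: [0.5846, -0.1828, 0.2239]
ee_rot: [0.002, 1.0, -0.005, 0.003]
contact_force: [-0.3, -0.1, -4.0]
grip_width: 0.374
clock: 6.55
tool_pos: [0.5908, -0.2727, 0.2164]
ee_rot: [0.003, 1.0, -0.006, 0.005]
contact_force: [0.9, -0.0, -2.8]
grip_width: 0.372
{'clock': 6.55, 'joints': [-0.47, 0.226, 1.693, -0.001, 1.212, 1.113], 'tool_pos': [0.591, -0.273, 0.216], 'ee_rot': [0.003, 1.0, -0.006, 0.005], 'contact_force': [0.928, -0.003, -2.815], 'grip_width': 0.372}
shift [-0.0022 -0.0015  0.1454] turn [ 0.06 -0.09 -0.12] xang -0.7 |d| 0.145
```

```bash

python3 -m creep '[[0,0.0,0.035,0,0,0,0.2],[0,0.0,0.07,0,-0.05,0,0.2],[0,0,0.1,0,-0.09,0,0.2],[-0.001,0,0.125,0.05,-0.09,0,0.2],[-0.001,0,0.134,0.05,-0.09,0,0.2]]' 40
python3 -m creep '[[0,0,0,0,0,0,0.2]]' 40
python3 -c "
from h import *
stt();to(.590,-.272,.070,0)"
```

```text
clock: 6.97
tool_pos: [0.5872, -0.2699, 0.0764]
ee_rot: [-0.002, 1.0, -0.006, -0.004]
contact_force: [-1.2, 0.3, -3.9]
grip_width: 0.37
clock: 7.05
tool_pos: [0.5856, -0.268, 0.0736]
ee_rot: [-0.004, 1.0, -0.005, -0.007]
contact_force: [-0.3, -0.1, -3.7]
grip_width: 0.375
{'clock': 7.05, 'joints': [-0.468, 0.359, 1.805, 0.001, 0.993, 1.113], 'tool_pos': [0.586, -0.268, 0.074], 'ee_rot': [-0.004, 1.0, -0.005, -0.007], 'contact_force': [-0.28, -0.132, -3.659], 'grip_width': 0.375}
shift [0.0045 0.004  0.0035] turn [-0.07  0.12 -0.1 ] xang -0.6 |d| 0.007
```

```bash

python3 -m creep '[[0,0,0.001,-0.05,0.1,0,0.2],[0,0,0.002,-0.05,0.1,0,0.2],[0,0,0.003,-0.05,0.1,0,0.2]]' 40
python3 -m creep '[[0,0,0.001,0,0,0,0.2],[0,0,0.001,0,0,0,0.2]]' 40

```

```text
clock: 7.3
tool_pos: [0.5866, -0.2679, 0.0724]
ee_rot: [-0.0, 1.0, -0.005, 0.0]
contact_force: [0.9, 0.9, -4.0]
grip_width: 0.375
clock: 7.47
tool_pos: [0.588, -0.2685, 0.0734]
ee_rot: [0.0, 1.0, -0.005, 0.002]
contact_force: [0.4, 1.0, -2.9]
grip_width: 0.371
```

```bash

python3 -m creep '[[0,0,0.002,0,0,0,0.2],[0,0,0.003,0,0,0,0.2],[0,0,0.003,0,0,0,0.2]]' 40
python3 -m creep '[[0,0,0.001,0,0,0,0.2],[0,0,0.001,0,0,0,0.2]]' 40

```

```text
clock: 7.72
tool_pos: [0.5882, -0.2687, 0.0707]
ee_rot: [0.001, 1.0, -0.005, 0.002]
contact_force: [0.3, 1.2, -4.4]
grip_width: 0.374
clock: 7.88
tool_pos: [0.5882, -0.2687, 0.0702]
ee_rot: [0.0, 1.0, -0.005, 0.002]
contact_force: [-1.9, 2.0, -0.3]
grip_width: 0.373
```

```bash

python3 -m creep '[[0,0,0.001,0,0,0,0.2],[0,0,0.001,0,0,0,0.2]]' 40
python3 -m creep '[[0,0,0,0,0,0,0.5],[0,0,0,0,0,0,1],[0,0,0,0,0,0,1],[0,0,0,0,0,0,1],[0,0,0,0,0,0,1]]' 40

```

```text
clock: 8.05
tool_pos: [0.5882, -0.2687, 0.0701]
ee_rot: [0.0, 1.0, -0.005, 0.002]
contact_force: [-4.4, 1.4, 5.1]
grip_width: 0.376
clock: 8.47
tool_pos: [0.5884, -0.2688, 0.0701]
ee_rot: [0.001, 1.0, -0.005, 0.002]
contact_force: [-0.2, 0.0, 0.9]
grip_width: 0.727
```

```bash

python3 -m creep '[[0,0,0,0,0,0,1],[0,0,-0.03,0,0,0,1],[0,0,-0.07,0,0,0,1],[0,-0.01,-0.11,0,0,0,1],[-0.01,-0.04,-0.15,0,0,0,1]]'
python3 -m creep '[[-0.015,-0.04,-0.03,0,0,0,1],[-0.02,-0.08,-0.05,0,0,0,1],[-0.03,-0.12,-0.06,0,0,0,1],[-0.04,-0.16,-0.06,0,0,0,1],[-0.05,-0.19,-0.06,0,0,0,1]]'
python3 -m creep '[[0,0,0,0,0,0,1],[0,0,0,0,0,0,1]]'
python3 -c "
from h import *
stt();look('wrist',['plate','lid'],'w4.png');look('top',['lid','plate'],'t4.png');look('scene',['lid','plate'],'s4.png')"

```

```text
clock: 8.88
tool_pos: [0.5815, -0.2363, 0.2156]
ee_rot: [0.002, 1.0, -0.006, 0.004]
contact_force: [1.6, -0.6, 0.2]
grip_width: 0.997
clock: 9.3
tool_pos: [0.5348, -0.0465, 0.2766]
ee_rot: [0.002, 1.0, -0.007, 0.006]
contact_force: [0.9, 0.3, -0.2]
grip_width: 1.002
clock: 9.47
tool_pos: [0.5346, -0.0446, 0.2775]
ee_rot: [0.002, 1.0, -0.005, 0.007]
contact_force: [-1.1, 0.4, 0.6]
grip_width: 0.998
{'clock': 9.467, 'joints': [-0.128, -0.031, 1.86, -0.002, 1.299, 1.453], 'tool_pos': [0.535, -0.045, 0.277], 'ee_rot': [0.002, 1.0, -0.005, 0.007], 'contact_force': [-1.147, 0.385, 0.567], 'grip_width': 0.998}
wrist mark plate 0.69 [ 0.5729 -0.0281  0.0783]
wrist mark lid 0.62 [ 0.1764 -0.3015  0.0025]
wrist mark lid 0.61 [ 0.5902 -0.2699  0.0064]
top mark lid 0.9 [ 0.5837 -0.2687 -0.0014]
top mark lid 0.84 [ 1.743e-01 -3.013e-01 -3.000e-04]
top mark lid 0.56 [2.061e-01 3.537e-01 1.000e-04]
top mark plate 0.68 [ 0.5759 -0.0314  0.0804]
scene mark lid 0.91 [ 0.5863 -0.2681  0.0076]
scene mark lid 0.9 [0.2024 0.3517 0.0021]
scene mark plate 0.94 [ 0.5784 -0.0279  0.0751]
```

View pics/w4.png

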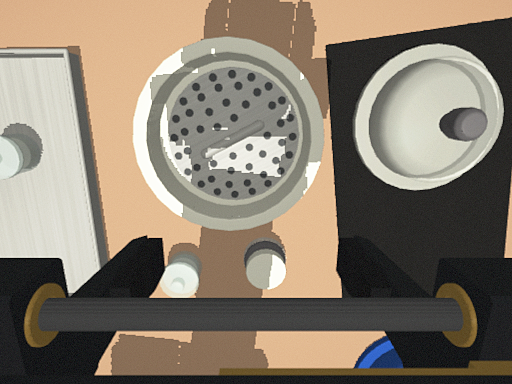

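View pics/s4.png

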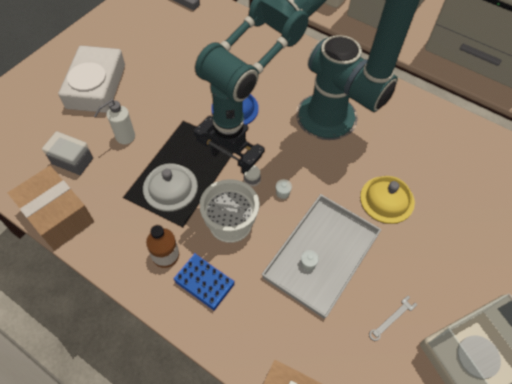

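The lid lies flat on the mat, knob up. The plate's handle bar runs from about (206,155) to (262,124) in the wrist view. I'll measure it.

```bash
python3 -c "
import cv2
a=cv2.imread('pics/w4.png')[60:220,150:310];cv2.imwrite('pics/w4c.png',cv2.resize(a,(600,600),interpolation=2))
from h import *
a=pix('wrist',208,155,.108);b=pix('wrist',261,125,.108);print(a,b,(a+b)/2,np.degrees(np.arctan2(*(b-a)[[1,0]])))
for f in ['w4']: pass
"
```

```text
[ 0.56103806 -0.00618534  0.108     ] [ 0.58946308 -0.05930151  0.108     ] [ 0.57525057 -0.03274342  0.108     ] -61.8466106869682
```

View pics/w4c.png

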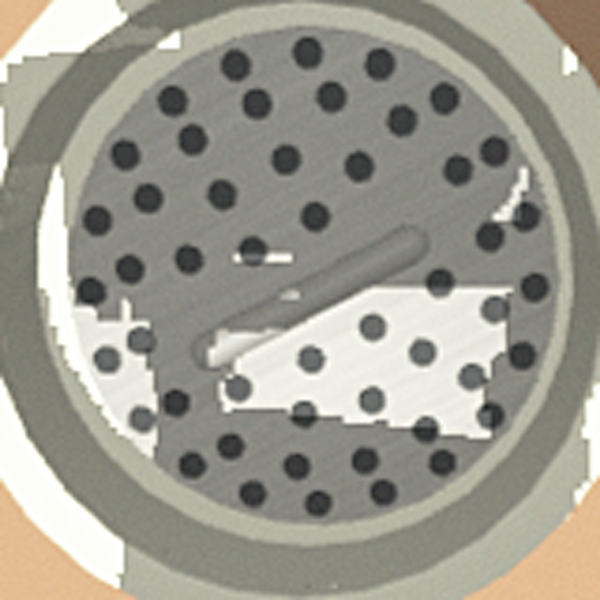

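```bash

python3 -m creep '[[0.01,-0.004,0,0,0,-1.15,1],[0.02,-0.008,0,0,0,-2.3,1],[0.03,-0.012,0,0,0,-3.45,1],[0.04,-0.014,0,0,0,-4.6,1],[0.04,-0.014,0,0,0,-5.75,1]]'
python3 -m creep '[[0,0,0,0,0,-1.15,1],[0,0,0,0,0,-2.3,1],[0,0,0,0,0,-3.45,1],[0,0,0,0,0,-4.6,1],[0,0,0,0,0,-5.75,1]]'
python3 -m creep '[[0,0,0,0,0,-1.15,1],[0,0,0,0,0,-2.3,1],[0,0,0,0,0,-3.45,1],[0,0,0,0,0,-4.6,1],[0,0,0,0,0,-5.75,1]]'
python3 -c "
from h import *
stt();to(0.576,-.030,.2,117.8)"
```

```text
clock: 10.33
tool_pos: [0.5766, -0.0343, 0.2764]
ee_rot: [0.003, 0.956, 0.292, 0.005]
contact_force: [0.7, 0.0, -0.3]
grip_width: 1.0
clock: 10.75
tool_pos: [0.5767, -0.0348, 0.2761]
ee_rot: [0.005, 0.825, 0.565, 0.003]
contact_force: [0.8, -0.5, -0.3]
grip_width: 1.001
clock: 11.17
tool_pos: [0.5768, -0.0353, 0.2758]
ee_rot: [0.005, 0.619, 0.786, 0.002]
contact_force: [0.1, 0.2, 0.6]
grip_width: 1.003
{'clock': 11.167, 'joints': [-0.103, 0.053, 1.778, -0.003, 1.3, -0.338], 'tool_pos': [0.577, -0.035, 0.276], 'ee_rot': [0.005, 0.619, 0.786, 0.002], 'contact_force': [0.089, 0.174, 0.596], 'grip_width': 1.003}
shift [ 0.0058 -0.0002  0.0757] turn [ 0.08  0.07 -2.38] xang 103.5 |d| 0.076
```

```bash

python3 -m creep '[[0.002,0,0.02,0,0,-1.1,0.6],[0.005,0,0.04,0.05,0.05,-2.38,0.5],[0.005,0,0.06,0.08,0.07,-2.38,0.5],[0.005,0,0.06,0.08,0.07,-2.38,0.5],[0.005,0,0.06,0.08,0.07,-2.38,0.5]]'
python3 -c "
from h import *
stt();look('wrist',['plate'],'w5.png');look('scene',['plate']);to(0.576,-.030,.09,117.8)"
```

```text
clock: 11.58
tool_pos: [0.5754, -0.031, 0.2144]
ee_rot: [-0.002, 0.517, 0.856, -0.001]
contact_force: [-0.2, 0.0, 0.5]
grip_width: 0.646
{'clock': 11.583, 'joints': [-0.097, 0.097, 1.845, 0.0, 1.203, -0.582], 'tool_pos': [0.575, -0.031, 0.214], 'ee_rot': [-0.002, 0.517, 0.856, -0.001], 'contact_force': [-0.152, 0.027, 0.455], 'grip_width': 0.646}
wrist mark plate 0.74 [ 0.5729 -0.0311  0.0793]
wrist mark plate 0.54 [ 0.3981 -0.0639  0.0021]
scene mark plate 0.91 [ 0.5769 -0.0284  0.0747]
shift [ 0.0017 -0.0011  0.1276] turn [ 0.03  0.01 -0.  ] xang 117.8 |d| 0.128
```

View pics/w5.png

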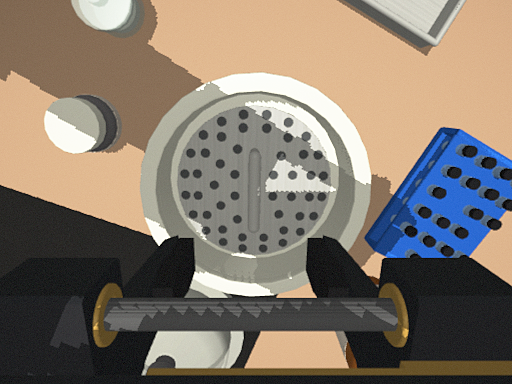

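The bar is vertical at column 254 and the fingers are centred at about 251, so it is aligned. Descending.

```bash

python3 -m creep '[[0.001,-0.001,0.03,0,0,0,0.5],[0.002,-0.001,0.06,0,0,0,0.5],[0.002,-0.001,0.09,0,0,0,0.5],[0.002,-0.001,0.11,0,0,0,0.5],[0.002,-0.001,0.118,0,0,0,0.5]]'
python3 -m creep '[[0,0,0,0,0,0,0.5],[0,0,0,0,0,0,0.5]]'
python3 -c "
from h import *
to(0.576,-.030,.09,117.8)"
```

```text
clock: 12.2
tool_pos: [0.5743, -0.0295, 0.0972]
ee_rot: [-0.0, 0.517, 0.856, -0.0]
contact_force: [0.0, 0.3, -0.4]
grip_width: 0.499
clock: 12.37
tool_pos: [0.5748, -0.0296, 0.0979]
ee_rot: [-0.0, 0.517, 0.856, 0.0]
contact_force: [1.3, -0.5, -0.5]
grip_width: 0.496
shift [-0.0009  0.0009  0.0079] turn [-0.   -0.   -0.01] xang 117.8 |d| 0.008
```

```bash

python3 -m creep '[[0,0,0.004,0,0,0,0.4],[0,0,0.008,0,0,0,0.2],[0,0,0.008,0,0,0,0],[0,0,0.008,0,0,0,0],[0,0,0.008,0,0,0,0]]' 40
python3 -m creep '[[0,0,0,0,0,0,0],[0,0,0,0,0,0,0],[0,0,0,0,0,0,0]]' 40
```

```text
clock: 12.78
tool_pos: [0.5753, -0.0296, 0.0906]
ee_rot: [0.0, 0.517, 0.856, 0.0]
contact_force: [1.0, 0.7, 0.1]
grip_width: 0.146
clock: 13.03
tool_pos: [0.5752, -0.0296, 0.0906]
ee_rot: [0.0, 0.517, 0.856, 0.0]
contact_force: [0.2, -0.3, -0.6]
grip_width: 0.089
```

```bash

python3 -m creep '[[0,0,0,0,0,0,0],[0,0,-0.005,0,0,0,0],[0,0,-0.015,0,0,0,0],[0,0,-0.03,0,0,0,0],[0,0,-0.05,0,0,0,0]]' 45
python3 -m creep '[[0,0,-0.03,0,0,0,0],[0,0,-0.05,0,0,0,0],[0,0,-0.05,0,0,0,0]]' 45
python3 -c "
from h import *
stt();look('wrist',['plate','canister'],'w6.png');look('scene',['plate','canister'],'s6.png')"
```

```text
clock: 13.45
tool_pos: [0.5736, -0.0295, 0.1399]
ee_rot: [-0.001, 0.517, 0.856, -0.0]
contact_force: [0.3, 0.4, -2.6]
grip_width: 0.089
clock: 13.7
tool_pos: [0.5772, -0.0298, 0.1961]
ee_rot: [0.003, 0.517, 0.856, 0.002]
contact_force: [0.9, 1.2, -1.7]
grip_width: 0.089
{'clock': 13.7, 'joints': [-0.095, 0.108, 1.868, 0.0, 1.159, -0.58], 'tool_pos': [0.577, -0.03, 0.196], 'ee_rot': [0.003, 0.517, 0.856, 0.002], 'contact_force': [0.918, 1.182, -1.694], 'grip_width': 0.089}
wrist mark plate 0.74 [ 0.5738 -0.0281  0.1808]
scene mark plate 0.78 [ 0.5763 -0.0274  0.1704]
scene mark canister 0.77 [ 0.5858 -0.03    0.0061]
```

View pics/w6.png

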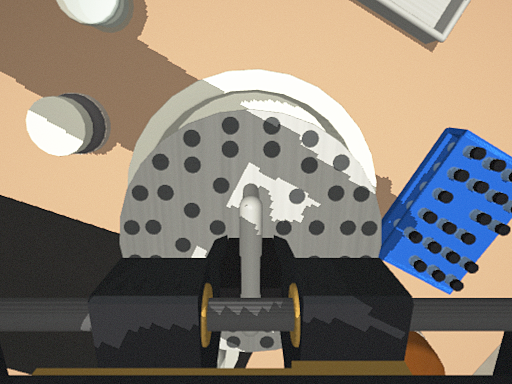

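```bash
python3 -c "
from h import *
stt();to(.407,-.296,.19,117.8)"
```

```text
{'clock': 14.0, 'joints': [-0.095, 0.114, 1.877, 0.0, 1.157, -0.58], 'tool_pos': [0.572, -0.029, 0.188], 'ee_rot': [-0.003, 0.517, 0.856, -0.001], 'contact_force': [0.152, 0.195, -2.444], 'grip_width': 0.087}
shift [-0.159  -0.2704 -0.0015] turn [-0.05 -0.04 -0.01] xang 117.8 |d| 0.314
```

```bash

python3 -m creep '[[-0.013,-0.022,0,0,0,0,0],[-0.033,-0.056,0,0,0,0,0],[-0.054,-0.09,0,0,0,0,0],[-0.073,-0.124,0,0,0,0,0],[-0.092,-0.157,0,0,0,0,0]]' 45
python3 -m creep '[[-0.02,-0.034,0,0,0,0,0],[-0.038,-0.064,0,0,0,0,0],[-0.052,-0.088,0,0,0,0,0],[-0.062,-0.104,0,0,0,0,0],[-0.064,-0.109,0,0,0,0,0]]' 45
python3 -c "
from h import *
stt();to(.407,-.296,.017,117.8)"
```

```text
clock: 14.42
tool_pos: [0.4741, -0.1846, 0.1864]
ee_rot: [-0.005, 0.516, 0.856, -0.002]
contact_force: [0.3, -0.8, -2.7]
grip_width: 0.091
clock: 14.83
tool_pos: [0.4053, -0.294, 0.1854]
ee_rot: [-0.006, 0.518, 0.856, -0.002]
contact_force: [0.2, -0.5, -3.1]
grip_width: 0.09
{'clock': 14.833, 'joints': [-0.674, -0.019, 2.022, -0.006, 1.15, -1.153], 'tool_pos': [0.405, -0.294, 0.185], 'ee_rot': [-0.006, 0.518, 0.856, -0.002], 'contact_force': [0.196, -0.5, -3.147], 'grip_width': 0.09}
shift [-0.0039  0.0022  0.1683] turn [-0.09 -0.07 -0.03] xang 117.6 |d| 0.168
```

```bash

python3 -m creep '[[0,0.001,0.03,0,0,0,0],[-0.002,0.002,0.07,-0.05,-0.03,0,0],[-0.002,0.002,0.105,-0.09,-0.07,0,0],[-0.002,0.002,0.135,-0.09,-0.07,0,0],[-0.002,0.002,0.15,-0.09,-0.07,0,0]]' 45
python3 -m creep '[[0,0,0.002,0,0,0,0],[0,0,0.004,0,0,0,0],[0,0,0.004,0,0,0,0]]' 45
python3 -c "
from h import *
stt();to(.407,-.296,.0165,117.8)"
```

```text
clock: 15.25
tool_pos: [0.403, -0.2911, 0.0302]
ee_rot: [-0.004, 0.518, 0.856, 0.001]
contact_force: [-1.1, 1.0, -3.4]
grip_width: 0.091
clock: 15.5
tool_pos: [0.4029, -0.2904, 0.0258]
ee_rot: [-0.005, 0.518, 0.856, 0.001]
contact_force: [-0.1, 0.5, -1.9]
grip_width: 0.088
{'clock': 15.5, 'joints': [-0.675, 0.175, 2.153, 0.001, 0.824, -1.159], 'tool_pos': [0.403, -0.29, 0.026], 'ee_rot': [-0.005, 0.518, 0.856, 0.001], 'contact_force': [-0.145, 0.471, -1.916], 'grip_width': 0.088}
shift [-0.0069  0.0011  0.0092] turn [-0.03 -0.09 -0.02] xang 117.7 |d| 0.012
```

```bash

python3 -m creep '[[0,0,0.003,0,-0.05,0,0],[0,0,0.005,0,-0.09,0,0],[0,0,0.007,0,-0.09,0,0],[0,0,0.008,0,-0.09,0,0],[0,0,0.008,0,-0.09,0,0]]' 45
python3 -m creep '[[0,0,0.001,0,0,0,0],[0,0,0.0015,0,0,0,0]]' 45
python3 -c "
from h import *
stt()"
```

```text
clock: 15.92
tool_pos: [0.403, -0.2905, 0.0181]
ee_rot: [-0.001, 0.517, 0.856, -0.001]
contact_force: [-0.3, 0.8, -3.3]
grip_width: 0.088
clock: 16.08
tool_pos: [0.4032, -0.2907, 0.0169]
ee_rot: [-0.0, 0.518, 0.856, -0.001]
contact_force: [-0.6, -0.3, -1.8]
grip_width: 0.091
{'clock': 16.083, 'joints': [-0.673, 0.184, 2.163, -0.004, 0.794, -1.153], 'tool_pos': [0.403, -0.291, 0.017], 'ee_rot': [-0.0, 0.518, 0.856, -0.001], 'contact_force': [-0.629, -0.297, -1.775], 'grip_width': 0.091}
```

```bash

python3 -m creep '[[0,0,0.0015,0,0,0,0],[0,0,0.0015,0,0,0,0]]' 45
python3 -m creep '[[0,0,0.0015,0,0,0,0],[0,0,0.0015,0,0,0,0]]' 45
```

```text
clock: 16.25
tool_pos: [0.4034, -0.2909, 0.0155]
ee_rot: [-0.0, 0.518, 0.856, -0.002]
contact_force: [-0.1, -0.3, -1.3]
grip_width: 0.085
clock: 16.42
tool_pos: [0.4034, -0.291, 0.0154]
ee_rot: [-0.001, 0.518, 0.856, -0.001]
contact_force: [-4.7, 2.7, 11.8]
grip_width: 0.086
```

```bash

python3 -m creep '[[0,0,-0.0005,0,0,0,0.1],[0,0,-0.0005,0,0,0,0.3],[0,0,-0.0005,0,0,0,0.5],[0,0,-0.0005,0,0,0,0.5],[0,0,-0.0005,0,0,0,0.5]]'
python3 -m creep '[[0,0,0,0,0,0,0.5],[0,0,-0.03,0,0,0,0.5],[0,0,-0.07,0,0,0,0.5],[0,0,-0.11,0,0,0,0.5],[0,0,-0.15,0,0,0,0.5]]'
python3 -c "
from h import *
stt();to(.535,-.03,.27,117.8)"
```

```text
clock: 16.83
tool_pos: [0.4036, -0.2911, 0.0159]
ee_rot: [-0.0, 0.518, 0.856, -0.001]
contact_force: [-0.3, 0.6, -0.8]
grip_width: 0.379
clock: 17.25
tool_pos: [0.4034, -0.2903, 0.1671]
ee_rot: [-0.001, 0.518, 0.856, -0.001]
contact_force: [0.4, -1.2, -1.2]
grip_width: 0.503
{'clock': 17.25, 'joints': [-0.672, -0.015, 2.053, -0.003, 1.105, -1.153], 'tool_pos': [0.403, -0.29, 0.167], 'ee_rot': [-0.001, 0.518, 0.856, -0.001], 'contact_force': [0.449, -1.17, -1.182], 'grip_width': 0.503}
shift [ 0.1696  0.2371 -0.1037] turn [-0.03 -0.   -0.02] xang 117.7 |d| 0.309
```

```bash

python3 -m creep '[[0.015,0.025,-0.02,0,0,0,0.5],[0.035,0.055,-0.04,0,0,0,0.5],[0.055,0.085,-0.06,0,0,0,0.5],[0.075,0.115,-0.08,0,0,0,0.5],[0.09,0.145,-0.09,0,0,0,0.5]]'
python3 -m creep '[[0.015,0.03,0,0,0,0,0.5],[0.03,0.06,0,0,0,0,0.5],[0.045,0.09,0,0,0,0,0.5],[0.055,0.115,0,0,0,0,0.5],[0.055,0.125,0,0,0,0,0.5]]'
python3 -m creep '[[0,0,0,0,0,0,0.5],[0,0,0,0,0,0,0.5]]'
python3 -c "
from h import *
stt();look('wrist',['canister','desiccator'],'w7.png');look('top',['plate','lid','canister'],'t7.png');look('scene',['plate','lid','canister'],'s7.png')
a=cv2.imread('pics/w7.png')[80:300,130:390];cv2.imwrite('pics/w7c.png',cv2.resize(a,(780,600)))"
```

```text
clock: 17.67
tool_pos: [0.4917, -0.1418, 0.2597]
ee_rot: [0.001, 0.518, 0.856, -0.001]
contact_force: [-0.0, -0.5, 0.6]
grip_width: 0.497
clock: 18.08
tool_pos: [0.5784, -0.0319, 0.2593]
ee_rot: [0.001, 0.516, 0.856, -0.0]
contact_force: [-0.7, 0.6, -0.1]
grip_width: 0.498
clock: 18.25
tool_pos: [0.5783, -0.0318, 0.2588]
ee_rot: [0.0, 0.516, 0.857, -0.001]
contact_force: [0.1, -1.2, 0.4]
grip_width: 0.505
{'clock': 18.25, 'joints': [-0.097, 0.071, 1.79, -0.001, 1.28, -0.583], 'tool_pos': [0.578, -0.032, 0.259], 'ee_rot': [0.0, 0.516, 0.857, -0.001], 'contact_force': [0.086, -1.152, 0.376], 'grip_width': 0.505}
wrist mark canister 0.56 [ 0.5783 -0.0307  0.0118]
top mark plate 0.82 [ 0.4033 -0.292   0.005 ]
top mark lid 0.74 [0.2059 0.3534 0.0012]
top mark lid 0.71 [ 0.1737 -0.2991 -0.0013]
top mark lid 0.64 [ 0.5836 -0.2698  0.0015]
top mark canister 0.25 [ 0.7811 -0.1219  0.0021]
scene mark plate 0.66 [ 4.021e-01 -2.933e-01 -4.000e-04]
scene mark lid 0.93 [ 0.5847 -0.2692  0.0032]
scene mark lid 0.89 [ 0.1758 -0.3058  0.0037]
scene mark lid 0.68 [0.2027 0.3509 0.0018]
```

View pics/w7.png

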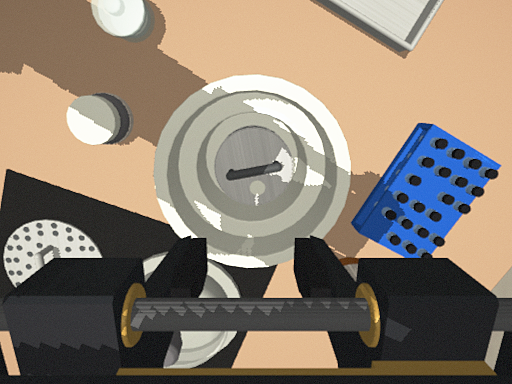

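View pics/s7.png

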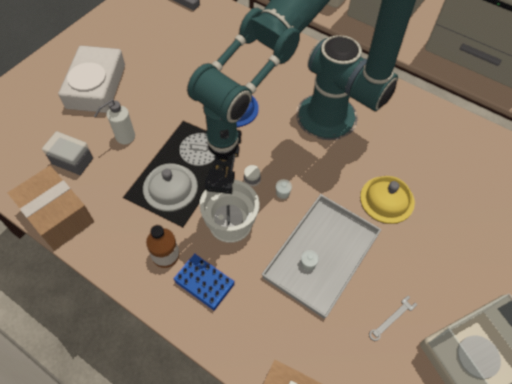

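View pics/w7c.png

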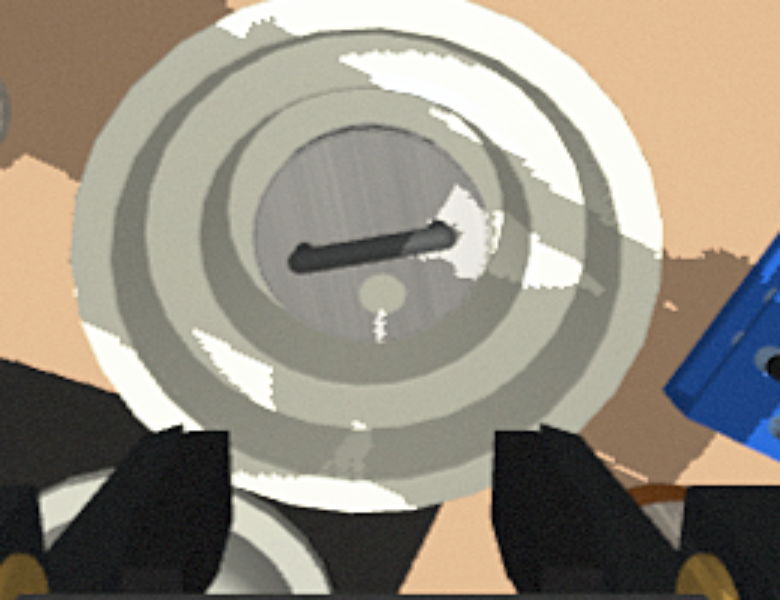

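```bash
python3 -c "
from h import *
a=pix('wrist',229.5,175.2,.066);b=pix('wrist',280,166.3,.066);print(a,b,np.linalg.norm(b-a),(a+b)/2,np.degrees(np.arctan2(*(b-a)[[1,0]])))
print(pix('wrist',252.5,171,.125),pix('top',268,157,.125))
"
```

```text
[ 0.55945838 -0.04489443  0.066     ] [ 0.60370118 -0.01041403  0.066     ] 0.05609209868965218 [ 0.58157978 -0.02765423  0.066     ] 37.93088205290024
[ 0.57330813 -0.01819409  0.125     ] [ 0.57419385 -0.02842722  0.125     ]
```

```bash

python3 -m creep '[[0,0,0,0,0,1.15,0.5],[0,0,0.0,0,0,2.3,0.5],[0,0,0,0,0,3.45,0.5],[0,0,0,0,0,4.6,0.5],[0,0,0,0,0,5.75,0.5]]'
python3 -m creep '[[0,0,0,0,0,1.15,0.5],[0,0,0.01,0,0,2.3,0.5],[0,0,0.02,0,0,3.45,0.5],[0,0,0.03,0,0,4.6,0.5],[0,0,0.04,0,0,5.75,0.5]]'
python3 -c "
from h import *
stt();to(0.580,-.028,.19,38)"
```

```text
clock: 19.22
tool_pos: [0.5782, -0.0322, 0.2595]
ee_rot: [0.001, 0.749, 0.662, 0.0]
contact_force: [-0.3, 0.2, 0.9]
grip_width: 0.501
clock: 19.63
tool_pos: [0.5783, -0.0323, 0.2192]
ee_rot: [0.001, 0.913, 0.408, 0.001]
contact_force: [0.5, -0.9, -0.4]
grip_width: 0.499
{'clock': 19.633, 'joints': [-0.098, 0.096, 1.837, -0.001, 1.207, 0.633], 'tool_pos': [0.578, -0.032, 0.219], 'ee_rot': [0.001, 0.913, 0.408, 0.001], 'contact_force': [0.472, -0.917, -0.384], 'grip_width': 0.499}
shift [ 0.0043 -0.0016  0.0292] turn [ 0.02 -0.    1.68] xang 48.1 |d| 0.03
```

```bash

python3 -m creep '[[0.002,-0.001,0.01,0,0,0.8,0.4],[0.004,-0.0015,0.02,0,0,1.68,0.4],[0.004,-0.0015,0.03,0,0,1.68,0.4],[0.004,-0.0015,0.04,0,0,1.68,0.4],[0.004,-0.0015,0.045,0,0,1.68,0.4]]'
python3 -m creep '[[0,0,0,0,0,0,0.4],[0,0,0,0,0,0,0.4]]'
python3 -c "
from h import *
stt();look('wrist',['canister'],'w8.png');to(0.580,-.028,.1,38)
a=cv2.imread('pics/w8.png');cv2.imwrite('pics/w8c.png',cv2.resize(a[100:300,120:380],(780,600)))"
```

```text
clock: 20.05
tool_pos: [0.5791, -0.0283, 0.1725]
ee_rot: [0.0, 0.945, 0.327, -0.0]
contact_force: [0.6, 0.1, 0.0]
grip_width: 0.406
clock: 20.22
tool_pos: [0.5787, -0.0284, 0.1719]
ee_rot: [0.0, 0.945, 0.327, -0.001]
contact_force: [0.0, 0.3, -0.4]
grip_width: 0.397
{'clock': 20.217, 'joints': [-0.091, 0.137, 1.883, -0.001, 1.124, 0.813], 'tool_pos': [0.579, -0.028, 0.172], 'ee_rot': [0.0, 0.945, 0.327, -0.001], 'contact_force': [0.024, 0.328, -0.436], 'grip_width': 0.397}
wrist mark canister 0.73 [ 0.5748 -0.0301  0.0107]
shift [ 0.0007 -0.0001  0.0731] turn [0.01 0.   0.03] xang 38.2 |d| 0.073
```

View pics/w8c.png

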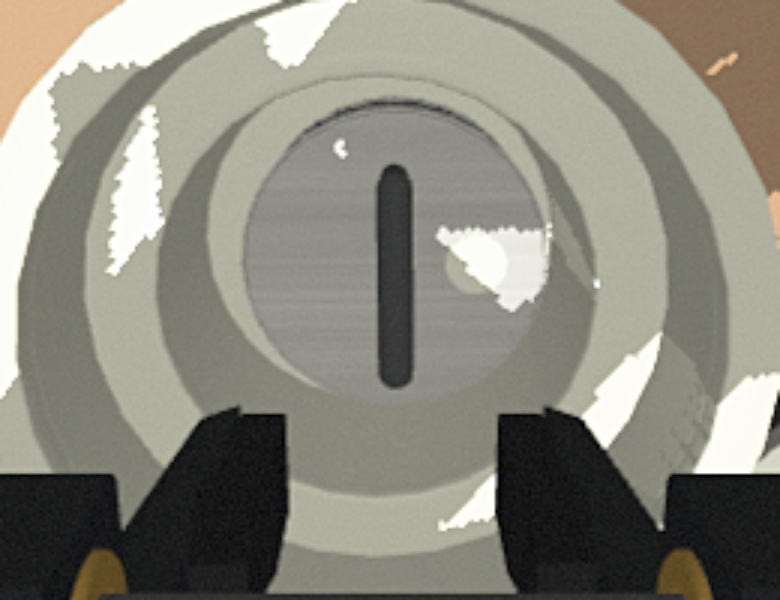

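```bash
python3 -c "
from h import *
a=pix('wrist',251.5,157,.066);b=pix('wrist',252,227,.066);c=(a+b)/2;print(a,b,c);to(*c[:2],.064,38)
"
```

```text
[ 0.60506165 -0.00954176  0.066     ] [ 0.5577846  -0.04734746  0.066     ] [ 0.58142312 -0.02844461  0.066     ]
shift [0.0015 0.001  0.1091] turn [0.01 0.   0.03] xang 38.2 |d| 0.109
```

```bash

python3 -m creep '[[0.001,0.001,0.025,0,0,0,0.4],[0.001,0.001,0.05,0,0,0,0.4],[0.001,0.001,0.075,0,0,0,0.4],[0.001,0.001,0.09,0,0,0,0.4],[0.001,0.001,0.098,0,0,0,0.4]]'
python3 -m creep '[[0,0,0.002,0,0,0,0.4],[0,0,0.004,0,0,0,0.4],[0,0,0.004,0,0,0,0.4]]'
python3 -c "
from h import *
stt();to(.581,-.0285,.063,38.2)"
```

```text
clock: 20.73
tool_pos: [0.5797, -0.0286, 0.0732]
ee_rot: [0.0, 0.945, 0.327, -0.001]
contact_force: [-0.5, -0.4, 0.2]
grip_width: 0.402
clock: 20.98
tool_pos: [0.5805, -0.0287, 0.07]
ee_rot: [0.0, 0.945, 0.327, -0.0]
contact_force: [0.4, -0.4, 0.9]
grip_width: 0.396
{'clock': 20.983, 'joints': [-0.092, 0.249, 1.958, -0.001, 0.935, 0.813], 'tool_pos': [0.581, -0.029, 0.07], 'ee_rot': [0.0, 0.945, 0.327, -0.0], 'contact_force': [0.436, -0.419, 0.912], 'grip_width': 0.396}
shift [0.0005 0.0001 0.007 ] turn [0.   0.01 0.  ] xang 38.2 |d| 0.007
```

```bash

python3 -m creep '[[0,0,0.002,0,0,0,0.4],[0,0,0.004,0,0,0,0.4],[0,0,0.006,0,0,0,0.4],[0,0,0.007,0,0,0,0.4]]'
python3 -m creep '[[0,0,0.0,0,0,0,0.4]]'
```

```text
clock: 21.32
tool_pos: [0.5808, -0.0288, 0.0633]
ee_rot: [0.001, 0.945, 0.327, -0.0]
contact_force: [-0.9, 0.4, -0.5]
grip_width: 0.401
clock: 21.4
tool_pos: [0.5806, -0.0287, 0.0632]
ee_rot: [0.0, 0.945, 0.327, -0.0]
contact_force: [-0.2, -0.1, -0.1]
grip_width: 0.399
```

```bash

python3 -m creep '[[0,0,0.001,0,0,0,0.4],[0,0,0.0015,0,0,0,0.4],[0,0,0.0015,0,0,0,0.4]]'
python3 -c "
from h import *
look('scene',[],'s9.png');a=cv2.imread('pics/s9.png')[130:270,140:310];cv2.imwrite('pics/s9c.png',cv2.resize(a,(728,600)))"
```

```text
clock: 21.65
tool_pos: [0.5805, -0.0287, 0.0615]
ee_rot: [0.0, 0.945, 0.327, -0.0]
contact_force: [0.4, 0.1, 0.1]
grip_width: 0.4
```

View pics/s9c.png

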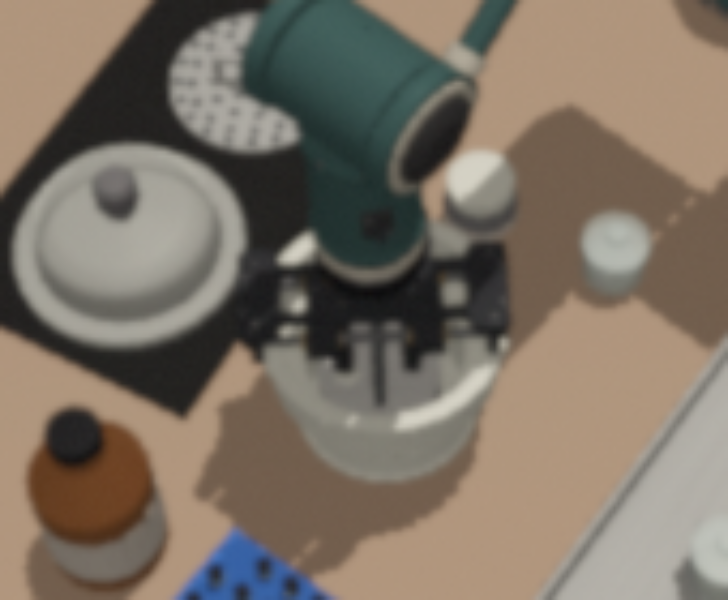

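The fingers straddle the bar at about (380,370) in the crop, and the body is not yet touching the rim. Closing.

```bash

python3 -m creep '[[0,0,0,0,0,0,0.2],[0,0,0,0,0,0,0],[0,0,0,0,0,0,0],[0,0,0,0,0,0,0],[0,0,0,0,0,0,0]]' 45
python3 -m creep '[[0,0,0,0,0,0,0],[0,0,0,0,0,0,0],[0,0,0,0,0,0,0]]' 45
```

```text
clock: 22.12
tool_pos: [0.5804, -0.0285, 0.0615]
ee_rot: [0.0, 0.945, 0.327, -0.0]
contact_force: [0.1, 0.1, 1.4]
grip_width: 0.098
clock: 22.37
tool_pos: [0.5804, -0.0285, 0.0616]
ee_rot: [0.0, 0.945, 0.327, -0.0]
contact_force: [-1.1, -0.3, 0.0]
grip_width: 0.095
```

```bash

python3 -m creep '[[0,0,-0.002,0,0,0,0],[0,0,-0.005,0,0,0,0],[0,0,-0.01,0,0,0,0],[0,0,-0.015,0,0,0,0]]' 50
python3 -m creep '[[0,0,-0.01,0,0,0,0],[0,0,-0.025,0,0,0,0],[0,0,-0.04,0,0,0,0],[0,0,-0.06,0,0,0,0],[0,0,-0.075,0,0,0,0]]' 50
python3 -c "
from h import *
look('wrist',['canister'],'w10.png');look('scene',['canister'],'s10.png');a=cv2.imread('pics/s10.png')[110:250,140:310];cv2.imwrite('pics/s10c.png',cv2.resize(a,(728,600)))"
```

```text
clock: 22.7
tool_pos: [0.5799, -0.0285, 0.0765]
ee_rot: [0.0, 0.945, 0.327, -0.001]
contact_force: [-0.6, 0.5, -2.6]
grip_width: 0.099
clock: 23.12
tool_pos: [0.5805, -0.0285, 0.1538]
ee_rot: [0.0, 0.945, 0.327, -0.0]
contact_force: [0.8, 0.2, -2.7]
grip_width: 0.098
wrist mark canister 0.55 [ 0.5769 -0.0295  0.105 ]
scene mark canister 0.96 [ 0.5909 -0.0307  0.1017]
```

View pics/w10.png

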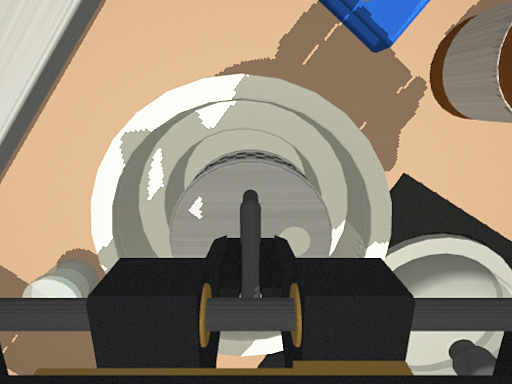

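View pics/s10c.png

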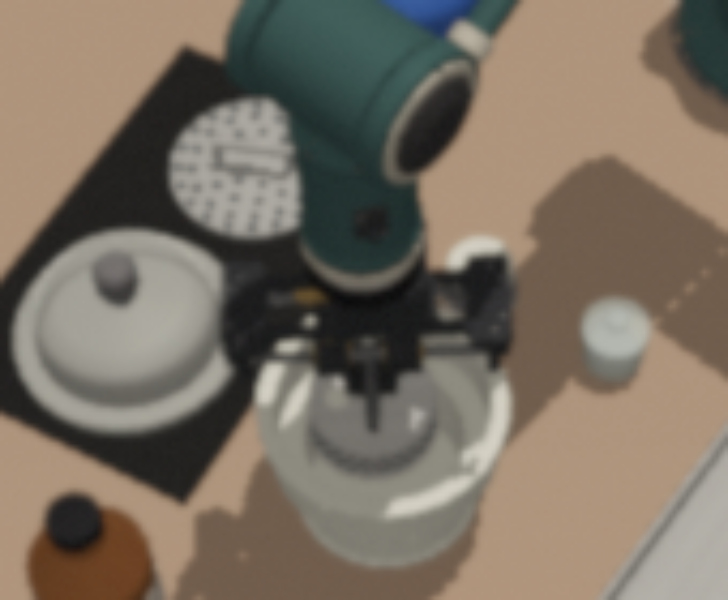

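The canister hangs upright from the gripper. Lifting clear.

```bash

python3 -m creep '[[0,0,-0.015,0,0,0,0],[0,0,-0.03,0,0,0,0],[0,0,-0.045,0,0,0,0],[0,0,-0.055,0,0,0,0],[0,0,-0.06,0,0,0,0]]' 50
python3 -c "
from h import *
stt();to(.44,.295,.214,38.2)"
```

```text
clock: 23.73
tool_pos: [0.5805, -0.0285, 0.2126]
ee_rot: [0.0, 0.945, 0.327, -0.0]
contact_force: [0.1, 0.3, -2.6]
grip_width: 0.095
{'clock': 23.733, 'joints': [-0.091, 0.106, 1.839, -0.001, 1.197, 0.813], 'tool_pos': [0.58, -0.028, 0.213], 'ee_rot': [0.0, 0.945, 0.327, -0.0], 'contact_force': [0.088, 0.309, -2.606], 'grip_width': 0.095}
shift [ 0.0897 -0.3411 -0.0016] turn [0.01 0.01 0.  ] xang 38.2 |d| 0.353
```

```bash

python3 -m creep '[[0.003,-0.01,0,0,0,0,0],[0.009,-0.034,0,0,0,0,0],[0.016,-0.062,0,0,0,0,0],[0.024,-0.09,0,0,0,0,0],[0.031,-0.12,0,0,0,0,0]]' 50
python3 -m creep '[[0.008,-0.03,0,0,0,0,0],[0.016,-0.06,0,0,0,0,0],[0.024,-0.09,0,0,0,0,0],[0.032,-0.12,0,0,0,0,0],[0.039,-0.147,0,0,0,0,0]]' 50
python3 -c "
from h import *
stt();to(.44,.295,.214,38.2)"
```

```text
clock: 24.15
tool_pos: [0.5289, 0.0862, 0.2108]
ee_rot: [-0.0, 0.945, 0.327, -0.001]
contact_force: [-0.1, 0.3, -2.4]
grip_width: 0.094
clock: 24.57
tool_pos: [0.4663, 0.2276, 0.2093]
ee_rot: [-0.0, 0.945, 0.327, -0.003]
contact_force: [0.7, 0.5, -3.1]
grip_width: 0.093
{'clock': 24.567, 'joints': [0.405, -0.008, 1.964, 0.001, 1.19, 1.309], 'tool_pos': [0.466, 0.228, 0.209], 'ee_rot': [-0.0, 0.945, 0.327, -0.003], 'contact_force': [0.736, 0.52, -3.114], 'grip_width': 0.093}
shift [ 0.021  -0.0693 -0.0047] turn [-0.02  0.05 -0.  ] xang 38.2 |d| 0.073
```

```bash

python3 -m creep '[[0.008,-0.025,0,0,0,0,0],[0.014,-0.045,0,0,0,0,0],[0.019,-0.06,0,0,0,0,0],[0.021,-0.068,0,0,0,0,0],[0.021,-0.069,0,0,0,0,0]]' 50
python3 -m creep '[[0,0,0.01,0,0,0,0],[0,0,0.035,0,0,0,0],[0,0,0.065,0,0,0,0],[0,0,0.09,0,0,0,0],[0,0,0.1,0,0,0,0]]' 50
python3 -c "
from h import *
stt();to(.44,.295,.058,38.2);look('wrist',['canister','weighing_a'],'w11.png');look('top',['canister','weighing_a'],'t11.png')"
```

```text
clock: 24.98
tool_pos: [0.4385, 0.2959, 0.2081]
ee_rot: [-0.0, 0.945, 0.328, -0.004]
contact_force: [-0.8, 0.2, -2.6]
grip_width: 0.094
clock: 25.4
tool_pos: [0.4349, 0.2927, 0.1031]
ee_rot: [0.001, 0.945, 0.327, -0.008]
contact_force: [-0.2, -1.2, -4.0]
grip_width: 0.097
{'clock': 25.4, 'joints': [0.544, 0.117, 2.046, 0.002, 0.994, 1.446], 'tool_pos': [0.435, 0.293, 0.103], 'ee_rot': [0.001, 0.945, 0.327, -0.008], 'contact_force': [-0.158, -1.228, -4.006], 'grip_width': 0.097}
shift [0.0061 0.0015 0.045 ] turn [-0.04  0.14  0.01] xang 38.2 |d| 0.045
wrist mark canister 0.6 [0.4306 0.2908 0.0512]
wrist mark weighing_a 0.79 [ 3.823e-01  5.710e-02 -1.000e-04]
wrist mark weighing_a 0.63 [0.551  0.2625 0.0032]
top mark canister 0.62 [0.4333 0.2939 0.0533]
top mark weighing_a 0.61 [0.5504 0.2497 0.0022]
top mark weighing_a 0.44 [0.382  0.0511 0.005 ]
```

View pics/w11.png

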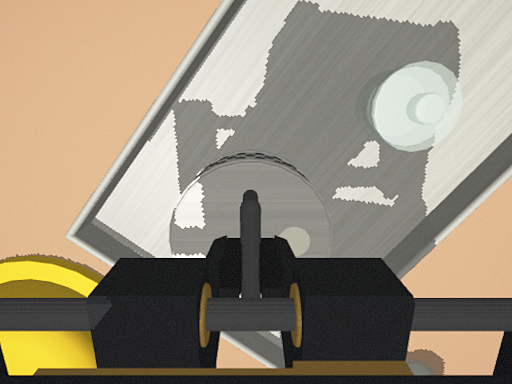

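```bash

python3 -m creep '[[0.003,0.001,0.01,0,0.07,0,0],[0.005,0.001,0.02,0,0.14,0,0],[0.005,0.001,0.03,0,0.14,0,0],[0.005,0.001,0.034,0,0.14,0,0],[0.005,0.001,0.037,0,0.14,0,0]]' 50
python3 -m creep '[[0,0,0,0,0,0,0],[0,0,0,0,0,0,0]]' 50
python3 -c "
from h import *
to(.44,.295,.057,38.2)"
```

```text
clock: 26.12
tool_pos: [0.4437, 0.2986, 0.0729]
ee_rot: [-0.003, 0.945, 0.328, 0.005]
contact_force: [0.6, -0.1, -2.5]
grip_width: 0.093
clock: 26.28
tool_pos: [0.4439, 0.2987, 0.0732]
ee_rot: [-0.003, 0.945, 0.328, 0.005]
contact_force: [0.3, -0.6, -3.1]
grip_width: 0.097
shift [-0.0055  0.0005  0.0161] turn [-0.02 -0.11  0.01] xang 38.3 |d| 0.017
```

```bash

python3 -m creep '[[0,0,0.005,0,-0.05,0,0],[0,0,0.009,0,-0.09,0,0],[0,0,0.011,0,-0.09,0,0],[0,0,0.012,0,-0.09,0,0],[0,0,0.0125,0,-0.09,0,0]]' 50
python3 -m creep '[[0,0,0.001,0,0,0,0],[0,0,0.001,0,0,0,0]]' 50
python3 -c "
from h import *
to(.44,.295,.057,38.2)"
```

```text
clock: 26.7
tool_pos: [0.4437, 0.2987, 0.0603]
ee_rot: [-0.001, 0.945, 0.328, 0.0]
contact_force: [-0.4, 0.4, -3.3]
grip_width: 0.094
clock: 26.87
tool_pos: [0.4435, 0.2986, 0.059]
ee_rot: [-0.001, 0.945, 0.328, -0.0]
contact_force: [-0.7, 0.3, -3.6]
grip_width: 0.095
shift [-0.005   0.0006  0.002 ] turn [-0.03 -0.01  0.01] xang 38.3 |d| 0.005
```

```bash

python3 -m creep '[[0,0,0.001,0,0,0,0],[0,0,0.0015,0,0,0,0],[0,0,0.0015,0,0,0,0]]' 50
python3 -m creep '[[0,0,0.001,0,0,0,0],[0,0,0.001,0,0,0,0]]' 50
```

```text
clock: 27.12
tool_pos: [0.4435, 0.2986, 0.0575]
ee_rot: [-0.001, 0.945, 0.328, -0.0]
contact_force: [0.0, -0.2, -3.3]
grip_width: 0.092
clock: 27.28
tool_pos: [0.4437, 0.2988, 0.0566]
ee_rot: [-0.001, 0.945, 0.328, 0.0]
contact_force: [0.3, 0.7, -2.6]
grip_width: 0.095
```

```bash

python3 -m creep '[[0,0,0.001,0,0,0,0],[0,0,0.001,0,0,0,0]]' 50

```

```text
clock: 27.45
tool_pos: [0.4438, 0.2989, 0.0565]
ee_rot: [-0.002, 0.945, 0.328, 0.0]
contact_force: [-3.2, -1.6, 3.7]
grip_width: 0.097
```

The canister is on the tray floor. Releasing.

```bash

python3 -m creep '[[0,0,-0.0005,0,0,0,0.1],[0,0,-0.0005,0,0,0,0.3],[0,0,-0.0005,0,0,0,0.5],[0,0,-0.0005,0,0,0,0.5],[0,0,-0.0005,0,0,0,0.5]]'
python3 -m creep '[[0,0,0,0,0,0,0.5],[0,0,-0.02,0,0,0,0.5],[0,0,-0.05,0,0,0,0.5],[0,0,-0.09,0,0,0,0.5],[0,0,-0.13,0,0,0,0.5]]'
python3 -m creep '[[0,0.02,-0.03,0,0,0,0.5],[0,0.05,-0.06,0,0,0,0.5],[0,0.08,-0.08,0,0,0,0.5],[0,0.11,-0.08,0,0,0,0.5],[0,0.14,-0.08,0,0,0,0.5]]'
python3 -m creep '[[0,0,0,0,0,0,0.5],[0,0,0,0,0,0,0.5],[0,0,0,0,0,0,0.5]]'
python3 -c "
from h import *
stt();look('top',['canister','plate','lid','weighing_a','amber_bottle','wash_bottle','grease_jar','wrench','vial_rack'],'t12.png');look('scene',['canister','plate','weighing_a'],'s12.png')"
```

```text
clock: 27.87
tool_pos: [0.4441, 0.299, 0.0573]
ee_rot: [-0.002, 0.945, 0.328, 0.0]
contact_force: [0.6, -0.3, 0.3]
grip_width: 0.372
clock: 28.28
tool_pos: [0.4431, 0.298, 0.1875]
ee_rot: [-0.001, 0.945, 0.328, -0.001]
contact_force: [0.9, -0.2, -0.5]
grip_width: 0.501
clock: 28.7
tool_pos: [0.5321, 0.1873, 0.2701]
ee_rot: [-0.001, 0.945, 0.328, 0.002]
contact_force: [0.2, 0.1, -1.3]
grip_width: 0.5
clock: 28.95
tool_pos: [0.5318, 0.1875, 0.27]
ee_rot: [-0.001, 0.945, 0.328, 0.002]
contact_force: [-0.1, 0.0, -1.2]
grip_width: 0.5
{'clock': 28.95, 'joints': [0.293, 0.034, 1.809, 0.003, 1.296, 1.195], 'tool_pos': [0.532, 0.188, 0.27], 'ee_rot': [-0.001, 0.945, 0.328, 0.002], 'contact_force': [-0.079, 0.025, -1.204], 'grip_width': 0.5}
top mark canister 0.74 [ 0.5853 -0.2708 -0.0009]
top mark plate 0.76 [ 0.4029 -0.2928  0.0062]
top mark lid 0.96 [0.2072 0.352  0.0008]
top mark lid 0.88 [ 0.5866 -0.2676 -0.0006]
top mark lid 0.72 [ 1.767e-01 -3.010e-01 -2.000e-04]
top mark weighing_a 0.46 [0.3803 0.0511 0.0008]
top mark weighing_a 0.43 [0.5505 0.2537 0.0026]
top mark wash_bottle 0.56 [ 0.5136 -0.5467  0.0011]
top mark grease_jar 0.64 [ 0.3961 -0.067  -0.0025]
top mark wrench 0.82 [ 0.5574  0.5439 -0.0009]
top mark vial_rack 0.64 [ 0.7887  0.0342 -0.005 ]
scene mark canister 0.57 [0.4505 0.2997 0.003 ]
scene mark plate 0.65 [ 0.4019 -0.2895  0.0014]
scene mark weighing_a 0.81 [0.5521 0.259  0.002 ]
scene mark weighing_a 0.39 [ 3.829e-01  5.140e-02 -2.000e-04]
```

View pics/t12.png

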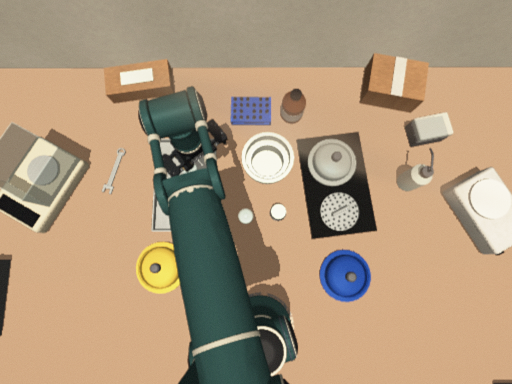

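View pics/s12.png

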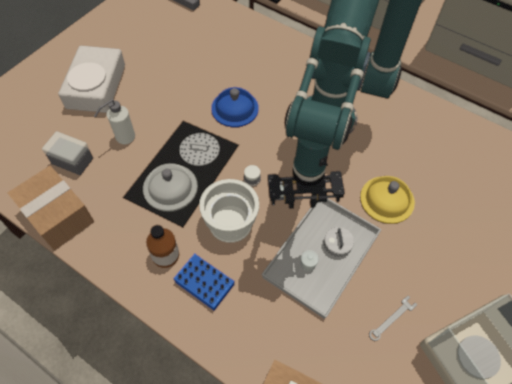

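The scene view shows the canister upright in the tray at about (338,240), apart from bottle a at (309,260). The lid at (333,162) and plate at (340,212) in the top view lie side by side on the mat. The bystanders are unmoved, and the robot is clear.

```bash
python3 -c "
from h import *
print(env.finish_job())"
```

```text
the job is handed in; nothing more can be done
None
```

The job is done and handed in at about 29 s on the robot's clock, within the 72 s limit.

- **Lid:** I gripped it by the knob and slid it about 73 mm along the rim, against the 60 mm needed, before lifting. It lies knob up on the mat at about (0.586, -0.269).
- **Plate:** I lifted it out by its handle and laid it handle up on the mat next to the lid, at about (0.403, -0.292). The gap between them is roughly 2 cm.
- **Canister:** I lifted it out upright and stood it in the tray at about (0.444, 0.299), clear of weighing bottle a.

I lowered all three in small steps until the force reading showed contact, then released them. The highest force at a check was about 13 N, when the plate touched down.

**Last checks:** the scene and top pictures show all three items in place, and the gripper well clear. Every bystander the networks found was within a few mm of its first reading. In the final pictures I confirmed weighing bottle b and the amber bottle mainly by eye. The networks gave no final reading for the amber bottle.

**One disagreement:** the top-camera network reported the "canister" at the lid's position. The arm was hiding the real canister from that camera, and the scene camera and picture show it standing in the tray, so I took that report as false.

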